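# Tip the strip carrier over the rack's front rail and draw it forward

## Robot

A 6-joint arm with a two-finger parallel gripper is mounted at the origin on a cart in front of the work surface, level with it; the furniture and walls round the work are solid. World frame = base frame: x ahead of the robot, y to its left, z up, the work surface at z = 0. Lengths are in m, angles in rad, forces in N, time in s.
With the tool pointing down it reaches from about 0.25 to 0.725 m from the base axis. Payload 4 kg.
Tool frame: the origin (TCP) lies on the centre line of the jaws, within the pads' length; the fingertips stand 17 mm ahead of it and the grasp point (between the pads) lies 2 mm behind it; z points along the fingers, y is the line along which they close (so a half turn about z gives the same grasp; the last joint's range is limited). The gripper opens to 85 mm and grips with 20 to 120 N. Pads are 22 mm wide; open, the fingers measure 114 mm over their backs; the gripper's body (76 mm by 85 mm) begins 54 mm behind the grasp point. The pads swing forward as they close: fully open they stand 13 mm farther back than shut.
Start: joints at [1.166, 0.241, 0.005, 1.335, 0, 1.571], TCP at [0.197, 0.46, 0.248] pointing down, gripper open.
Joint ranges: [-2.72, 2.72], [-1.05, 1.87], [-1.09, 1.28], [-1.99, 2.15], [-1.42, 1.44], [-3.14, 3.14]. Speed limits (rad/s): [2.79, 2.79, 3.14, 3.14, 3.14, 3.14].

## Interface

Orientations are given as a unit quaternion [x, y, z, w].
In Python, from workcell import get_obs, imaging, order gives the robot as it stands.
- The arm moves only by the tool apply_moves, never from a script. Its argument "targets" is a list that holds one entry, the list of rows, each a list of 5 numbers: the shift along the world's x, y, z in units of 40 mm (1.0 is 40 mm), then the turn about the world's z in degrees, then the gripper command: -1 is shut, 1 is fully open, values between are in proportion. In form: [[[dx, dy, dz, turn, fingers], ...]]. A call has 1 to 8 rows; each row shifts and turns the commanded pose from where the row before left it; what a row does not reach is not made up. A row lasts 1/12 s, in which the tool goes at most 41.7 mm and 7.16 degrees, less where a joint would pass 70% of its speed; a pose out of reach is approached as far as the arm can. A call is refused whole if a number of a shift passes 1 or a number of a turn 7.16, either way. A call with a gripper value outside its range is refused whole. The fingers move at their own pace and stop on an object; the grip force is fixed at half the most. Time passes only in rows, so rows that do not move let the fingers close. It gives the time, the measured TCP pose, the force, the opening and the grip force at its end, in the units of the state.
- get_obs(): the state, without advancing time (a new reading comes with each control period).
- imaging.camera(name): name is "scene" or "top" or "wrist"; returns (picture, depth): 384x512x3 uint8, blue, green, red; 384x512 float32, m along the optical axis (not along the pixel's ray), 0 where there is no reading.
- imaging.get_calibration(name): a dict with "camera_matrix" (3x3 intrinsics, pixels), "eye" and "rotation" of the camera in the world; the wrist camera has in their place "hand_eye" (4x4, takes a point from camera to tool coordinates, whose origin is the TCP and whose axes are the flange's). Camera axes: x right, y down, z forward; pixel columns grow to the right and rows downward; lengths in m; the calibration is good to about 2 mm. A picture is of the moment at which its call begins: read the wrist's pose just before it. get_calibration takes no time and is no camera call.
- order.job_done(): hands the job in; it is judged then, once.
The state is a dict: "clock": time; "joint_pos": joint angles; "joint_vel": joint speeds; "tau": joint torques, N m; "eef_pos": TCP position; "tool_rot": TCP orientation; "ft_force": force on the tool from outside, world axes, zero at the start; "ft_torque": the same for the moment, N m; "grip_width": finger opening in m; "grasp_force": force on a finger pad.
Only numpy, scipy, OpenCV 4.12 (cv2) and the standard library are available. Lean on these libraries where they do the work, as an engineer would, in place of code of your own. Each camera call takes 0.05 s, during which the arm holds its last target. There are 200 camera calls.

## Task

Bring the blue strip carrier from the back of the rack forward to its viewing place: press its heel down so that its nose rises over the yellow front rail, draw it forward over the rail, and leave it lying flat on the front apron with its whole runner in front of the rail. Be gentle: do not ram the rail with the carrier, do not press the carrier hard, and leave the jar, the spool and the red bin alone.

Things in the scene. Friction and masses are not known exactly. Their poses are not given: they have to be found in the camera images.
- rack: Fixed grey two-tier rack, 315 mm deep (x), 204 wide. Origin on the bench, 82 mm behind the rail's back face; +x to its back, -x to its open front (robot side), z up. Heights over the origin: rear deck 12 (x -82 to +112), rail top 23, front apron 15 (x -195 to -90), front stop bar top 22 (x -203 to -195). Aluminium side guides: inner faces y +-89.5, top 24.
- upper_board (a point): Middle of the front edge of the rack's upper board (rack x +72, z 120; edge z 112 to 128; small fixed things on it to z 165). It ends right over the back edge of the carrier's heel: an upright gripper body does not fit down to the heel, but one leaning 20 to 45 degrees toward the open front (fingers reaching back and down) does.
- front_rail: Yellow rail across the rack, 8 mm thick, rounded top 11 mm above the rear deck and 8 mm above the apron; fixed to the rack. Origin on the bench under its middle.
- rail_top (a point): Middle of the rail's top edge, 23 mm above the bench, at rack x -86.
- carrier: Loose blue carrier, 140 mm long (x), 166 wide, 0.4 to 0.7 kg, three part strips fixed on it (tops at z 29). Origin: centre, level with the runner's underside; -x nose, z up. It starts flat on the rear deck, nose about 12 mm behind the rail. In its viewing place it lies flat on the apron, origin 99 to 125 mm in front of (-x) the rack's origin, its heel reaching back 6 mm above the rail.
- carrier_tread (a point): Middle of the heel's ribbed tread (carrier x +55, z +20; tread x +40 to +70). The heel's underside is 14 mm up, so pressing the tread down (about 3 to 20 N) rocks the carrier on the runner's back edge (x +8), nose up, until the heel's back edge meets the deck (0.22 rad, nose 17 mm up). Let go, it rocks back.
- carrier_wall (a point): Middle of the top edge of the upright aluminium wall just in front of the tread (carrier x +37, z +30): 120 mm wide, 6 thick (x +34 to +40), 10 tall above the tread. Its back face can be pulled forward on.
- carrier_nose (a point): Middle of the lower front edge of the black runner under the carrier: carrier x -70, z 0. The runner is 150 wide, flat underneath from x -70 to +8.
- jar_mid (a point): Bystander: loose white jar with red lid, diameter 46, 50 tall; point at its centre.
- spool_mid (a point): Bystander: loose blue-flanged wire spool, diameter 53, 40 tall; point at its centre.
- bin_mid (a point): Bystander: loose open red bin, 112 x 75 x 47; point at its centre.

How it is judged:
On the way, in this order (a step that is already met when the one before it is completed fails the run):
1. the nose is above the rail's top while still behind the rail (z of carrier_nose in the frame of rack above 0.023 m and x of carrier_nose in the frame of rack above -0.086 m), for 0.1 s.
2. the nose has passed over the rail to the front, by at least 10 mm (x of carrier_nose in the frame of rack below -0.1 m), for 0.1 s.
At the end, for the whole second after the job is handed in: The carrier lies flat (within 0.035 rad) and still on the apron: its origin 97 to 130 mm in front of the rack's origin and 10 to 20 mm above the bench, so the whole runner is in front of the rail (x of carrier in the frame of rack between -0.13 and -0.097 m and angle between carrier's own z axis and vertical below 0.035 rad and z of carrier in the frame of rack between 0.01 and 0.02 m and linear speed of carrier below 0.01 m/s); the robot touches nothing.
It fails at once if the carrier rams the rail (over 35 N) (contact force between carrier and front_rail above 35 N).
It fails at once if the robot presses the carrier with over 60 N (contact force between any of the arm, the fingers and carrier above 60 N).
It fails at once if the jar is moved more than 20 mm (distance of jar_mid from where it was at the start of the episode above 0.02 m).
It fails at once if the spool is moved more than 20 mm (distance of spool_mid from where it was at the start of the episode above 0.02 m).
It fails at once if the bin is moved more than 20 mm (distance of bin_mid from where it was at the start of the episode above 0.02 m).
It also fails if it takes over 64 s, if anything falls off the work surface, if the arm or the gripper's body presses on something with over 40 N, if the wrist force passes 120 N, or if a joint passes its speed limit or range.

## Working session

There is one attempt and no reset: what is moved stays moved. The work goes in short steps, Python scripts to look and compute and a tool call to move; the robot and the scene stay as the last step left them, time stands still between calls to the robot, and variables do not carry over. Pictures are saved under pics/ and viewed, at most 10 in all, crops included, and the job is handed in when it is done.

Besides the shell and the picture viewer there is one more tool, called after "Request:" as name(argument=value, ...), one argument or row to a line, values as JSON. apply_moves: Moves the arm, as the interface text tells. Its arguments: {"type":"object","properties":{"targets":{"type":"array","items":{"type":"array","items":{"type":"array","items":{"type":"number"}}}}},"required":["targets"]}

```bash
mkdir -p pics; python3 - <<'E'
from workcell import get_obs, imaging
import cv2,numpy as np
o=get_obs();print({k:np.round(v,3).tolist() for k,v in o.items()})
for n in("scene","top"):
    p,d=imaging.camera(n);cv2.imwrite(f"pics/{n}0.png",p);np.save(f"pics/{n}0.npy",d)
    print(n,imaging.get_calibration(n))
E
```

```text
{'clock': 0.0, 'joint_pos': [1.166, 0.241, 0.004, 1.335, 0.0, 1.571], 'joint_vel': [-0.0, -0.0, -0.001, 0.0, 0.002, 0.001], 'tau': [-0.0, -37.232, 25.241, 0.017, -0.0, -0.0], 'eef_pos': [0.197, 0.459, 0.247], 'tool_rot': [0.201, 0.98, -0.001, -0.0], 'ft_force': [0.427, 1.741, 0.291], 'ft_torque': [0.026, -0.047, -0.025], 'grasp_force': 0.0, 'grip_width': 0.085}
scene {'camera_matrix': array([[431.95473737,   0.        , 257.41484211],
       [  0.        , 431.95473737, 194.81517836],
       [  0.        ,   0.        ,   1.        ]]), 'eye': array([-0.04778643, -1.02043593,  0.74879121]), 'rotation': array([ 0.8345409 , -0.22735009,  0.14002346, -0.48191997])}
top {'camera_matrix': array([[356.8046302 ,   0.        , 265.29046995],
       [  0.        , 356.8046302 , 192.12689754],
       [  0.        ,   0.        ,   1.        ]]), 'eye': array([ 0.31015571, -0.08605114,  1.13209446]), 'rotation': array([-0.69295131,  0.71222542, -0.07859723,  0.0798493 ])}
```

View pics/scene0.png

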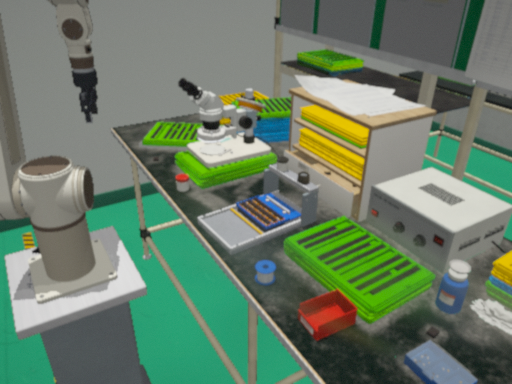

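View pics/top0.png

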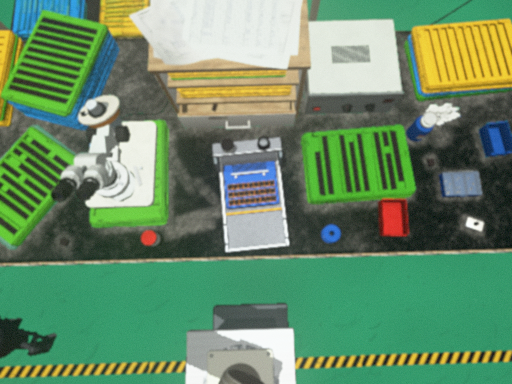

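The scene view shows the rack at about (255,215) px, the jar at (182,182), the spool at (265,270) and the bin at (328,313). In the top view the rail is at about (253,211), the carrier at (250,185), the jar at (149,238), the spool at (331,233) and the bin at (395,218). Next I'll measure the rack and carrier.

```bash
cat > h.py <<'E'
import numpy as np,cv2
from scipy.spatial.transform import Rotation as R
from workcell import get_obs,imaging
def rays(cal,uv):
    K=cal["camera_matrix"];uv=np.atleast_2d(np.asarray(uv,float))
    d=np.c_[(uv[:,0]-K[0,2])/K[0,0],(uv[:,1]-K[1,2])/K[1,1],np.ones(len(uv))]
    return d@R.from_quat(cal["rotation"]).as_matrix().T
def onplane(cal,uv,z):
    d=rays(cal,uv);return cal["eye"]+d*((z-cal["eye"][2])/d[:,2])[:,None]
def cloud(cal,dep):
    v,u=np.mgrid[:dep.shape[0],:dep.shape[1]]
    return cal["eye"]+rays(cal,np.c_[u.ravel(),v.ravel()])*dep.reshape(-1,1)
E
python3 - <<'E'
from h import *
for n in("top","scene"):
    p=cv2.imread(f"pics/{n}0.png");d=np.load(f"pics/{n}0.npy");cal=imaging.get_calibration(n)
    P=cloud(cal,d).reshape(384,512,3);hsv=cv2.cvtColor(p,cv2.COLOR_BGR2HSV)
    box=(210,140,295,255) if n=="top" else (190,160,325,250)
    roi=np.zeros((384,512),bool);roi[box[1]:box[3],box[0]:box[2]]=1
    y=cv2.inRange(hsv,(15,120,100),(32,255,255)).astype(bool)&roi
    b=cv2.inRange(hsv,(100,120,60),(125,255,255)).astype(bool)&roi
    for nm,m,z in(("rail",y,.021),("blue",b,.035)):
        v,u=np.nonzero(m);Q=onplane(cal,np.c_[u,v],z)
        r=cv2.minAreaRect(Q[:,:2].astype(np.float32)*1000)
        print(n,nm,m.sum(),"plane rect",np.round(r[0],1),np.round(r[1],1),round(r[2],2),"depth med",np.round(np.median(P[m],0),4), "z pct",np.round(np.percentile(P[m][:,2],[5,50,95]),4))
    w=P[roi];w=w[w[:,2]>.09]
    print("high pts",np.round(np.percentile(w,[2,50,98],axis=0),3) if len(w) else 0)
    jar={"top":(149,238),"scene":(182,182)}[n]
    for nm,c in {"top":dict(jar=(149,238),spool=(331,233),bin=(395,218)),"scene":dict(jar=(182,178),spool=(265,265),bin=(328,313))}[n].items():
        print(nm,np.round(P[c[1],c[0]],3))
p=cv2.imread("pics/top0.png")[125:260,195:310];cv2.imwrite("pics/c1.png",cv2.resize(p,None,fx=5,fy=4.4,interpolation=cv2.INTER_CUBIC)[:600])
E
```

```text
top rail 116 plane rect [546.  -45.5] [ 90.5 168.3] 4.5 depth med [ 0.5042 -0.0438  0.0238] z pct [0.019  0.0238 0.0401]
top blue 927 plane rect [588.6 -41.5] [140.5 164.8] 4.2 depth med [ 0.6173 -0.04    0.0332] z pct [0.0293 0.0332 0.038 ]
high pts [[ 0.31  -0.135  0.111]
 [ 0.672 -0.031  0.127]
 [ 0.698  0.062  1.132]]
jar [0.425 0.268 0.05 ]
spool [ 0.43  -0.292  0.001]
bin [ 0.472 -0.498  0.005]
scene rail 194 plane rect [547.4 -48.3] [ 99.2 163.9] 4.37 depth med [ 0.5311 -0.0581  0.0318] z pct [0.0178 0.0318 0.0387]
scene blue 531 plane rect [583.1 -45.6] [142.3 184. ] 4.54 depth med [ 0.61   -0.0623  0.0318] z pct [0.0248 0.0318 0.0403]
high pts [[-0.048 -1.02   0.092]
 [ 0.676 -0.041  0.123]
 [ 0.832  0.069  0.749]]
jar [0.423 0.254 0.049]
spool [ 0.431 -0.281  0.037]
bin [ 0.491 -0.469 -0.   ]
```

View pics/c1.png

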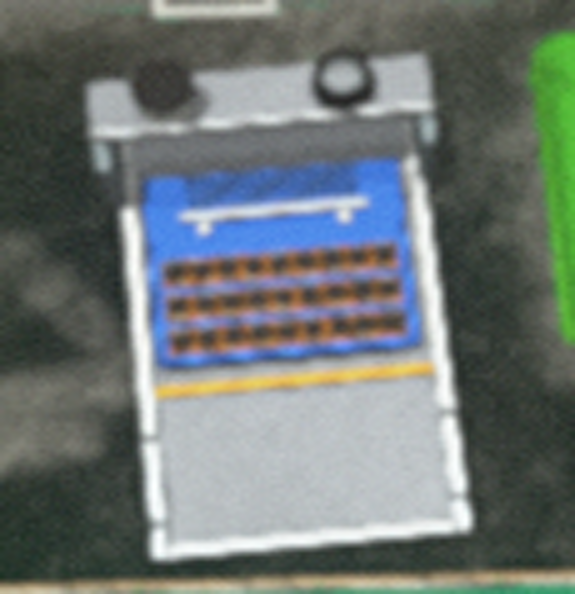

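The crop shows the rail running from (160,393) to (432,370), the wall from (180,217) to (367,201), and the tread behind it at about (275,187). The board's front edge runs from (92,138) to (432,110). Next I'll convert these to world points.

```bash
python3 - <<'E'
from h import *
cal=imaging.get_calibration("top")
f=lambda a,b:(a/5+195-.4,b/4.4+125-.4)
L=dict(rail=((160,393),(432,370),.023),wall=((180,217),(367,201),.042),board=((92,138),(432,110),.128),blueback=((147,178),(402,158),.032),bluefront=((160,365),(420,343),.03),apron=((155,556),(470,526),.022))
c={}
for k,(a,b,z) in L.items():
    A,B=onplane(cal,[f(*a),f(*b)],z);v=A-B;c[k]=(A+B)/2
    print(k,np.round(A,4),np.round(B,4),"mid",np.round((A+B)/2,4),"len",round(np.linalg.norm(v),4),"yaw",round(np.degrees(np.arctan2(-v[0],v[1])),2))
t=np.radians(4.6);X=np.array([np.cos(t),np.sin(t),0]);Y=np.array([-X[1],X[0],0])
O=c["rail"]+.086*X
for k in c: print(k,"rack x,y",np.round([(c[k]-O)@X,(c[k]-O)@Y],4))
print("O",O)
# depth-based check of the same
d=np.load("pics/top0.npy");P=cloud(cal,d).reshape(384,512,3)
for k,(a,b,z) in L.items():
    u,v=np.round(np.add(f(*a),f(*b))/2).astype(int);print(k,np.round(P[v-1:v+2,u].tolist(),3).tolist())
E
```

```text
rail [0.4966 0.0361 0.023 ] [ 0.5085 -0.1356  0.023 ] mid [ 0.5025 -0.0498  0.023 ] len 0.1721 yaw 3.98
wall [0.6214 0.0209 0.042 ] [ 0.6301 -0.098   0.042 ] mid [ 0.6258 -0.0386  0.042 ] len 0.1193 yaw 4.15
board [0.6535 0.0642 0.128 ] [ 0.6676 -0.1375  0.128 ] mid [ 0.6605 -0.0366  0.128 ] len 0.2022 yaw 3.99
blueback [0.6545 0.043  0.032 ] [ 0.6652 -0.1217  0.032 ] mid [ 0.6599 -0.0393  0.032 ] len 0.165 yaw 3.7
bluefront [0.5156 0.0352 0.03  ] [ 0.5271 -0.1285  0.03  ] mid [ 0.5213 -0.0466  0.03  ] len 0.1641 yaw 4.0
apron [0.3815 0.0396 0.022 ] [ 0.397 -0.155  0.022] mid [ 0.3892 -0.0577  0.022 ] len 0.1952 yaw 4.56
rail rack x,y [-0.086  0.   ]
wall rack x,y [0.0377 0.0013]
board rack x,y [0.0725 0.0005]
blueback rack x,y [ 0.0716 -0.0022]
bluefront rack x,y [-0.067   0.0016]
apron rack x,y [-0.1996  0.0012]
O [ 0.58827291 -0.04288596  0.023     ]
rail [[0.509, -0.05, 0.01], [0.504, -0.05, 0.022], [0.5, -0.05, 0.025]]
wall [[0.632, -0.037, 0.032], [0.626, -0.038, 0.043], [0.623, -0.037, 0.041]]
board [[0.662, -0.037, 0.129], [0.66, -0.036, 0.129], [0.661, -0.036, 0.117]]
blueback [[0.669, -0.04, 0.012], [0.665, -0.04, 0.014], [0.656, -0.041, 0.032]]
bluefront [[0.525, -0.048, 0.03], [0.52, -0.048, 0.04], [0.518, -0.048, 0.031]]
apron [[0.391, -0.057, 0.023], [0.388, -0.057, 0.025], [0.386, -0.057, -0.002]]
```

Request:
apply_moves(
  targets=[
    [[0, 1, 0.5, 0, 1], [0, 1, 0.5, 0, 1], [0, 1, 0.5, 0, 1], [0, 1, 0, 0, 1], [0, 1, 0, 0, 1], [0, 1, 0, 0, 1]],
  ],
)

```text
clock: 0.6
eef_pos: [0.1967, 0.6871, 0.3042]
tool_rot: [0.201, 0.98, 0.0, -0.0]
ft_force: [-0.7, 1.5, 0.8]
grip_width: 0.0857
grasp_force: 0.0
```

Every measurement agrees with the given geometry: yaw about 4.2°, rack origin about (0.588, -0.043). Moves can't command a lean, so I'll test whether reaching past the limit produces one.

Request:
apply_moves(
  targets=[
    [[0, 1, 0, 0, 1], [0, 1, 0, 0, 1]],
  ],
)

```text
clock: 0.77
eef_pos: [0.1947, 0.7362, 0.2969]
tool_rot: [0.201, 0.979, 0.007, 0.001]
ft_force: [25.4, 93.9, 28.2]
grip_width: 0.0853
grasp_force: 0.0
```

```bash
python3 - <<'E'
from h import *
o=get_obs();print(o["clock"],o["joint_pos"],o["eef_pos"],R.from_quat(o["tool_rot"]).as_matrix()[:,2])
E
```

```text
0.7667 [ 1.31242743e+00  9.18251270e-01  1.27589138e+00  1.91366318e+00
 -4.78575719e-04  1.71784866e+00] [0.19470206 0.73620159 0.29688843] [ 0.00423718  0.0141601  -0.99989076]
```

Request:
apply_moves(
  targets=[
    [[0, 0, 0, 0, 1], [0, 0, 0, 0, 1]],
  ],
)

```text
clock: 0.93
eef_pos: [0.1933, 0.7352, 0.2887]
tool_rot: [0.2, 0.98, 0.0, 0.0]
ft_force: [0.3, 0.3, 0.3]
grip_width: 0.0856
grasp_force: 0.0
```

```bash
cat >> h.py <<'E'
def st():
    o=get_obs();z=R.from_quat(o["tool_rot"]).as_matrix()
    print(round(o["clock"],2),"q",np.round(o["joint_pos"],3),"p",np.round(o["eef_pos"],4),"toolz",np.round(z[:,2],3),"tooly",np.round(z[:,1],3),"f",np.round(o["ft_force"],1))
    return o
E
python3 -c "
from h import *
st()"
```

```text
0.93 q [ 1.314  0.925  1.268  1.913 -0.     1.717] p [0.1933 0.7352 0.2887] toolz [ 0.  0. -1.] tooly [0.393 0.92  0.   ] f [0.3 0.3 0.3]
```

That force was only braking; it is zero at rest. I'll push on gently with small steps.

Request:
apply_moves(
  targets=[
    [[0, 0.2, 0, 0, 1], [0, 0.2, 0, 0, 1], [0, 0.2, 0, 0, 1], [0, 0, 0, 0, 1]],
  ],
)

```text
clock: 1.27
eef_pos: [0.1911, 0.7477, 0.293]
tool_rot: [0.201, 0.979, 0.017, 0.001]
ft_force: [0.5, -0.1, -0.1]
grip_width: 0.0855
grasp_force: 0.0
```

```bash
python3 -c "
from h import *
st()"
```

```text
1.27 q [1.321 0.923 1.275 1.888 0.    1.725] p [0.1911 0.7477 0.293 ] toolz [ 0.009  0.034 -0.999] tooly [0.394 0.919 0.035] f [ 0.5 -0.1 -0.1]
```

It does lean outward. I'll push further and then come back to see whether the lean stays.

Request:
apply_moves(
  targets=[
    [[0, 0.3, 0, 0, 1], [0, 0.3, 0, 0, 1], [0, 0.3, 0, 0, 1], [0, 0.3, 0, 0, 1], [0, 0.3, 0, 0, 1], [0, 0.3, 0, 0, 1], [0, 0, 0, 0, 1]],
  ],
)

```text
clock: 1.85
eef_pos: [0.1809, 0.7811, 0.2666]
tool_rot: [0.2, 0.979, 0.037, 0.001]
ft_force: [-0.2, -0.2, 0.2]
grip_width: 0.0853
grasp_force: 0.0
```

```bash
python3 -c "
from h import *
st()"
```

```text
1.85 q [ 1.344e+00  9.590e-01  1.275e+00  1.813e+00 -1.000e-03  1.747e+00] p [0.1809 0.7811 0.2666] toolz [ 0.018  0.071 -0.997] tooly [0.392 0.917 0.073] f [-0.2 -0.2  0.2]
```

Request:
apply_moves(
  targets=[
    [[0, -0.5, 0, 0, 1], [0, -0.5, 0, 0, 1], [0, 0, 0, 0, 1]],
  ],
)

```text
clock: 2.1
eef_pos: [0.1813, 0.7372, 0.2637]
tool_rot: [0.201, 0.979, 0.03, 0.002]
ft_force: [-0.0, -1.6, -1.6]
grip_width: 0.0855
grasp_force: 0.0
```

```bash
python3 -c "
from h import *
st()"
```

```text
2.1 q [ 1.330e+00  7.870e-01  9.250e-01  1.649e+00 -1.000e-03  1.736e+00] p [0.1813 0.7372 0.2637] toolz [ 0.015  0.058 -0.998] tooly [0.394 0.917 0.059] f [-0.  -1.6 -1.6]
```

The lean persists, so I can build it up. The j4 limit at high poses should give lean more efficiently. I'll move in front of the rack, high, turning the jaw line square to the rack.

Request:
apply_moves(
  targets=[
    [[0.15, -0.4, 0.2, 1.4, 1], [0.3, -0.7, 0.4, 1.4, 1], [0.3, -0.9, 0.3, 1.4, 1], [0.3, -0.9, 0.3, 1.4, 1], [0.3, -0.9, 0.3, 1.4, 1], [0.35, -0.9, 0.3, 1.4, 1], [0.35, -0.9, 0.3, 1.4, 1], [0.35, -0.9, 0.3, 1.4, 1]],
  ],
)

```text
clock: 2.77
eef_pos: [0.2785, 0.4819, 0.3667]
tool_rot: [0.104, 0.994, 0.038, -0.001]
ft_force: [-0.1, 0.7, 0.3]
grip_width: 0.0854
grasp_force: 0.0
```

Request:
apply_moves(
  targets=[
    [[0.35, -0.9, 0.3, 1.4, 1], [0.35, -0.9, 0.3, 1.4, 1], [0.35, -0.9, 0.3, 1.4, 1], [0.35, -0.9, 0.3, 1.4, 1], [0.35, -0.9, 0.3, 1.4, 1], [0.35, -0.9, 0.3, 1.4, 1], [0.35, -0.9, 0.3, 1.4, 1], [0.35, -0.9, 0.3, 1.4, 1]],
  ],
)

```text
clock: 3.43
eef_pos: [0.3905, 0.1934, 0.4628]
tool_rot: [0.006, 0.999, 0.037, -0.004]
ft_force: [1.6, -0.7, -0.1]
grip_width: 0.0855
grasp_force: 0.0
```

Request:
apply_moves(
  targets=[
    [[0.35, -0.9, 0.3, 1.5, 1], [0.35, -0.9, 0.2, 1.5, 1], [0.35, -0.7, 0.1, 1.5, 1], [0.2, -0.6, 0.0, 1.5, 1], [0.1, -0.3, 0.0, 1.0, 1], [0, 0, 0, 0, 1]],
  ],
)

```text
clock: 3.93
eef_pos: [0.4453, 0.0566, 0.4854]
tool_rot: [-0.052, 0.998, 0.036, -0.006]
ft_force: [0.3, -0.5, 0.0]
grip_width: 0.0854
grasp_force: 0.0
```

```bash
python3 -c "
from h import *
st()"
```

```text
3.93 q [ 0.081  0.183  0.547  1.945  0.072 -0.024] p [0.4453 0.0566 0.4854] toolz [-0.017  0.071 -0.997] tooly [-0.103  0.992  0.072] f [ 0.3 -0.5  0. ]
```

Request:
apply_moves(
  targets=[
    [[0, 0, 0.3, 0, 1], [0, 0, 0.5, 0, 1], [0, 0, 0.5, 0, 1], [0, 0, 0.5, 0, 1], [0, 0, 0.5, 0, 1], [0, 0, 0.5, 0, 1], [0, 0, 0.3, 0, 1], [0, 0, 0, 0, 1]],
  ],
)

```text
clock: 4.6
eef_pos: [0.4319, 0.0604, 0.5667]
tool_rot: [-0.054, 0.998, 0.037, 0.015]
ft_force: [0.2, 0.1, -0.3]
grip_width: 0.0854
grasp_force: 0.0
```

```bash
python3 -c "
from h import *
st()"
```

```text
4.6 q [ 0.091  0.219  0.831  2.15   0.074 -0.015] p [0.4319 0.0604 0.5667] toolz [ 0.026  0.076 -0.997] tooly [-0.108  0.991  0.073] f [ 0.2  0.1 -0.3]
```

Lean is growing. I'll continue up and out, in line with the natural arc.

Request:
apply_moves(
  targets=[
    [[0.15, 0, 0.4, 0, 1], [0.3, 0, 0.6, 0, 1], [0.3, 0, 0.6, 0, 1], [0.3, 0, 0.6, 0, 1], [0.3, 0, 0.6, 0, 1], [0.2, 0, 0.5, 0, 1], [0.1, 0, 0.3, 0, 1], [0, 0, 0, 0, 1]],
  ],
)

```text
clock: 5.27
eef_pos: [0.4709, 0.0629, 0.5989]
tool_rot: [-0.051, 0.995, 0.041, 0.071]
ft_force: [-0.1, -0.3, -0.5]
grip_width: 0.0857
grasp_force: 0.0
```

```bash
python3 -c "
from h import *
st()"
```

```text
5.27 q [ 0.087  0.268  0.992  2.149  0.076 -0.01 ] p [0.4709 0.0629 0.5989] toolz [ 0.138  0.088 -0.986] tooly [-0.107  0.991  0.074] f [-0.1 -0.3 -0.5]
```

Request:
apply_moves(
  targets=[
    [[0.2, 0, 0.3, 0, 1], [0.4, 0, 0.5, 0, 1], [0.5, 0, 0.6, 0, 1], [0.5, 0, 0.6, 0, 1], [0.5, 0, 0.6, 0, 1], [0.4, 0, 0.5, 0, 1], [0.2, 0, 0.3, 0, 1], [0, 0, 0, 0, 1]],
  ],
)

```text
clock: 5.93
eef_pos: [0.5397, 0.064, 0.6213]
tool_rot: [-0.049, 0.989, 0.044, 0.131]
ft_force: [0.5, -0.8, 0.9]
grip_width: 0.0856
grasp_force: 0.0
```

```bash
python3 -c "
from h import *
st()"
```

```text
5.93 q [ 0.075  0.389  1.233  2.149  0.081 -0.012] p [0.5397 0.064  0.6213] toolz [ 0.254  0.101 -0.962] tooly [-0.108  0.991  0.075] f [ 0.5 -0.8  0.9]
```

Request:
apply_moves(
  targets=[
    [[-0.4, 0, 0.1, 0, 1], [-0.8, 0, 0.3, 0, 1], [-0.8, 0, 0.3, 0, 1], [-0.8, 0, 0.3, 0, 1], [-0.6, 0, 0.4, 0, 1], [-0.2, 0, 0.5, 0, 1], [0.1, 0, 0.5, 0, 1], [0.1, 0, 0.5, 0, 1]],
  ],
)

```text
clock: 6.6
eef_pos: [0.3966, 0.0666, 0.6798]
tool_rot: [-0.048, 0.985, 0.047, 0.162]
ft_force: [0.7, 0.5, -0.6]
grip_width: 0.0858
grasp_force: 0.0
```

Request:
apply_moves(
  targets=[
    [[0.3, 0, 0.6, 0, 1], [0.4, 0, 0.6, 0, 1], [0.5, 0, 0.6, 0, 1], [0.5, 0, 0.6, 0, 1], [0.3, 0, 0.5, 0, 1], [0.2, 0, 0.3, 0, 1], [0, 0, 0, 0, 1]],
  ],
)

```text
clock: 7.18
eef_pos: [0.4709, 0.0694, 0.7035]
tool_rot: [-0.045, 0.976, 0.051, 0.209]
ft_force: [0.4, -0.2, 0.8]
grip_width: 0.0854
grasp_force: 0.0
```

```bash
python3 -c "
from h import *
st()"
```

```text
7.18 q [0.099 0.229 1.234 2.149 0.079 0.024] p [0.4709 0.0694 0.7035] toolz [ 0.403  0.119 -0.907] tooly [-0.109  0.991  0.081] f [ 0.4 -0.2  0.8]
```

Lean is 25° with 4.6° of unwanted roll. If I swing the arm to about -42° azimuth and push again, it should cancel the roll and add lean.

Request:
apply_moves(
  targets=[
    [[-0.3, -0.5, -0.1, 0, 0.2], [-0.4, -0.8, -0.1, 0, 0.2], [-0.4, -0.9, -0.1, -1, 0.2], [-0.4, -0.9, 0, -1, 0.2], [-0.4, -0.9, 0, 0, 0.2], [-0.4, -0.9, 0, 0, 0.2], [-0.4, -0.9, 0, 0, 0.2], [-0.4, -0.9, 0, 0, 0.2]],
  ],
)

```text
clock: 7.85
eef_pos: [0.3457, -0.1948, 0.6733]
tool_rot: [-0.026, 0.974, 0.041, 0.22]
ft_force: [0.3, -0.6, -0.4]
grip_width: 0.0514
grasp_force: 0.0
```

Request:
apply_moves(
  targets=[
    [[-0.3, -0.9, 0, 0, 0.2], [-0.2, -0.9, 0, 0, 0.2], [0, -0.7, 0.2, 0, 0.2], [0.1, -0.2, 0.4, 0, 0.2], [0, 0, 0, 0, 0.2]],
  ],
)

```text
clock: 8.27
eef_pos: [0.338, -0.2925, 0.6579]
tool_rot: [-0.021, 0.972, 0.028, 0.232]
ft_force: [0.5, -0.1, 0.7]
grip_width: 0.0516
grasp_force: 0.0
```

```bash
python3 -c "
from h import *
st()"
```

```text
8.27 q [-0.978  0.172  0.969  2.149  0.421 -0.974] p [ 0.338  -0.2925  0.6579] toolz [ 0.45   0.064 -0.891] tooly [-0.053  0.998  0.045] f [ 0.5 -0.1  0.7]
```

Request:
apply_moves(
  targets=[
    [[0.1, -0.2, 0.4, 0.5, 0.2], [0.15, -0.3, 0.5, 0.5, 0.2], [0.15, -0.3, 0.5, 0, 0.2], [0.15, -0.3, 0.5, 0, 0.2], [0.1, -0.2, 0.3, 0, 0.2], [0, 0, 0, 0, 0.2]],
  ],
)

```text
clock: 8.77
eef_pos: [0.3706, -0.3194, 0.6803]
tool_rot: [-0.024, 0.966, 0.002, 0.257]
ft_force: [-0.7, -0.0, -0.1]
grip_width: 0.0512
grasp_force: 0.0
```

```bash
python3 -c "
from h import *
st()"
```

```text
8.77 q [-0.957  0.253  1.136  2.149  0.428 -0.94 ] p [ 0.3706 -0.3194  0.6803] toolz [ 0.496  0.016 -0.868] tooly [-0.048  0.999 -0.009] f [-0.7 -0.  -0.1]
```

Lean is 29.7° and roll about 0. Now I descend to a hover in front of and above the tread.

Request:
apply_moves(
  targets=[
    [[0.1, 0.2, -0.3, 0.5, 0.2], [0.3, 0.5, -0.7, 0.5, 0.2], [0.3, 0.5, -0.7, 0.5, 0.2], [0.3, 0.5, -0.8, 0, 0.2], [0.3, 0.5, -0.8, 0, 0.2], [0.3, 0.5, -0.8, 0, 0.2], [0.3, 0.5, -0.8, 0, 0.2], [0.3, 0.5, -0.8, 0, 0.2]],
  ],
)

```text
clock: 9.43
eef_pos: [0.4556, -0.1729, 0.4552]
tool_rot: [-0.036, 0.966, 0.005, 0.257]
ft_force: [0.2, -0.1, -0.8]
grip_width: 0.0513
grasp_force: 0.0
```

Request:
apply_moves(
  targets=[
    [[0.3, 0.5, -0.8, 0, 0.2], [0.3, 0.5, -0.8, 0, 0.2], [0.3, 0.5, -0.8, 0, 0.2], [0.3, 0.5, -0.8, 0, 0.2], [0.3, 0.5, -0.7, 0, 0.2], [0.3, 0.5, -0.6, 0, 0.2], [0.2, 0.4, -0.3, 0, 0.2], [0, 0, 0, 0, 0.2]],
  ],
)

```text
clock: 10.1
eef_pos: [0.5341, -0.0356, 0.2602]
tool_rot: [-0.038, 0.967, 0.007, 0.253]
ft_force: [-0.3, -0.2, -0.5]
grip_width: 0.0513
grasp_force: 0.0
```

```bash
python3 -c "
from h import *
st()
p,d=imaging.camera('wrist');cv2.imwrite('pics/w1.png',p);np.save('pics/w1.npy',d)
print(imaging.get_calibration('wrist'))"
```

```text
10.1 q [-0.113 -0.04  -0.412  0.694  0.087 -0.169] p [ 0.5341 -0.0356  0.2602] toolz [ 0.488  0.032 -0.872] tooly [-0.077  0.997 -0.006] f [-0.3 -0.2 -0.5]
{'camera_matrix': array([[332.24172332,   0.        , 259.72086622],
       [  0.        , 332.24172332, 196.15470289],
       [  0.        ,   0.        ,   1.        ]]), 'hand_eye': array([[-1.44938225e-03, -9.59397305e-01, -2.82054445e-01,
         7.11522291e-02],
       [ 9.99998765e-01, -1.56199785e-03,  1.74420443e-04,
         3.37297216e-04],
       [-6.07906939e-04, -2.82053844e-01,  9.59398384e-01,
        -1.26402437e-01],
       [ 0.00000000e+00,  0.00000000e+00,  0.00000000e+00,
         1.00000000e+00]])}
```

View pics/w1.png

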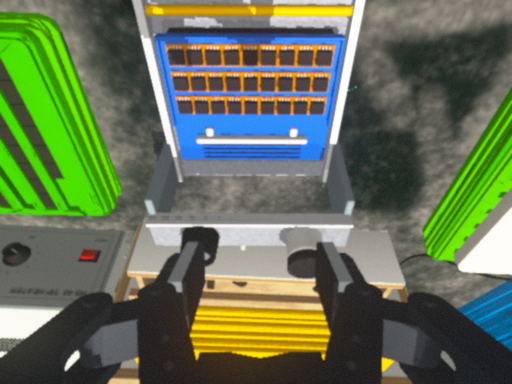

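The wrist view shows the wall's top edge from (197,141) to (307,142), the tread just below it, and the rail along row 11. The fingertips are at about (203,247) and (322,247).

```bash
python3 - <<'E'
from h import *
o=get_obs();cal=imaging.get_calibration("wrist");K=cal["camera_matrix"];H=cal["hand_eye"]
d=np.load("pics/w1.npy");v,u=np.mgrid[:384,:512]
C=np.stack([(u-K[0,2])/K[0,0]*d,(v-K[1,2])/K[1,1]*d,d],-1)@H[:3,:3].T+H[:3,3]
m=(d>0)&(C[...,2]>-.06)&(C[...,2]<.04)&(np.abs(C[...,1])<.08)&(np.abs(C[...,0])<.04)
for s in(-1,1):
    Q=C[m&(np.sign(C[...,1])==s)];i=Q[:,2]>Q[:,2].max()-.006
    print("finger",s,"tip z",Q[:,2].max().round(4),np.round(Q[i].min(0),4),np.round(Q[i].max(0),4),len(Q))
Rm=R.from_quat(o["tool_rot"]).as_matrix();W=C@Rm.T+o["eef_pos"]
O=np.array([.5883,-.0436,0]);t=np.radians(4.1);X=np.array([np.cos(t),np.sin(t),0]);Y=np.array([-X[1],X[0],0])
for n,(a,b) in dict(wallL=(200,141),wallR=(304,142),wallmid=(252,141),tread=(252,152),rail=(250,11),board=(250,217)).items():
    w=W[b,a];print(n,"rack",np.round([(w-O)@X,(w-O)@Y,w[2]],4))
E
```

```text
finger -1 tip z 0.014 [-0.0114 -0.0318  0.008 ] [ 0.0106 -0.0252  0.014 ] 12613
finger 1 tip z 0.014 [-0.0118  0.0256  0.008 ] [0.0105 0.0322 0.014 ] 12581
wallL rack [ 0.0397 -0.0551  0.0444]
wallR rack [0.039  0.0573 0.0459]
wallmid rack [0.039  0.0012 0.0448]
tread rack [0.0603 0.0007 0.0368]
rail rack [-0.0831  0.0007  0.0249]
board rack [0.0763 0.0004 0.1207]
```

Request:
apply_moves(
  targets=[
    [[0.2, 0, -0.3, 0, 0.2], [0.4, 0, -0.7, 0, 0.2], [0.45, -0.05, -0.8, 0, 0.2], [0.45, -0.05, -0.8, 0, 0.2], [0.45, 0, -0.8, 0, 0.2], [0.45, 0, -0.7, 0, 0.2], [0.3, 0, -0.5, 0, 0.2], [0.05, 0, -0.1, 0, 0.2]],
  ],
)

```text
clock: 10.82
eef_pos: [0.6462, -0.044, 0.0739]
tool_rot: [-0.035, 0.966, 0.005, 0.255]
ft_force: [-0.7, 0.1, 0.5]
grip_width: 0.0512
grasp_force: 0.0
```

Request:
apply_moves(
  targets=[
    [[0, 0, 0, 0, 0.2]],
  ],
)

```text
clock: 10.9
eef_pos: [0.6461, -0.0438, 0.076]
tool_rot: [-0.035, 0.966, 0.005, 0.256]
ft_force: [0.0, -0.5, 0.0]
grip_width: 0.0518
grasp_force: 0.0
```

```bash
python3 -c "
from h import *
st()
p,d=imaging.camera('scene');cv2.imwrite('pics/s1.png',cv2.resize(p[120:270,180:340],(800,600)[:2],fx=0,fy=0,interpolation=cv2.INTER_CUBIC))"
```

```text
10.9 q [-0.102  0.39  -0.44   0.229  0.078 -0.155] p [ 0.6461 -0.0438  0.076 ] toolz [ 0.493  0.028 -0.869] tooly [-0.071  0.997 -0.008] f [ 0.  -0.5  0. ]
```

View pics/s1.png

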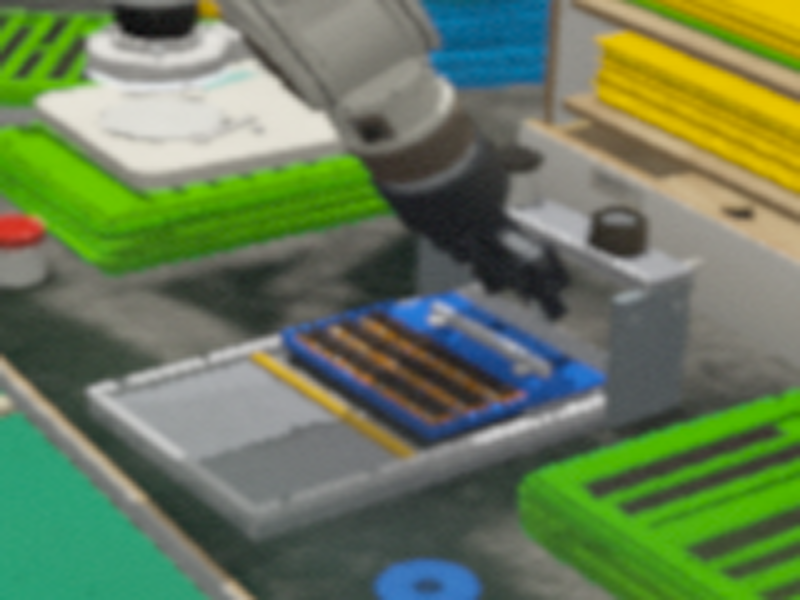

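The crop shows the fingers at about (545,300), in front of the board's edge and over the tread. Now I descend to touch.

Request:
apply_moves(
  targets=[
    [[0, 0.05, -0.2, 0, 0.2], [-0.05, 0.05, -0.2, 0, 0.2], [0, 0, -0.15, 0, 0.2], [0, 0, -0.05, 0, 0.2], [0, 0, -0.05, 0, 0.2], [0, 0, 0, 0, 0.2]],
  ],
)

```text
clock: 11.45
eef_pos: [0.6441, -0.0388, 0.0506]
tool_rot: [-0.036, 0.966, 0.005, 0.256]
ft_force: [-0.6, -0.6, -0.3]
grip_width: 0.0513
grasp_force: 0.0
```

Request:
apply_moves(
  targets=[
    [[0, 0, -0.05, 0, 0.2], [0, 0, -0.05, 0, 0.2], [0, 0, 0, 0, 0.2]],
  ],
)

```text
clock: 11.7
eef_pos: [0.6452, -0.0389, 0.0475]
tool_rot: [-0.036, 0.966, 0.005, 0.257]
ft_force: [0.8, -0.6, 2.2]
grip_width: 0.051
grasp_force: 1.3
```

Request:
apply_moves(
  targets=[
    [[0.03, 0, -0.05, 0, 0.2], [0.03, 0, -0.05, 0, 0.2], [0.02, 0, -0.05, 0, 0.2], [0.02, 0, -0.05, 0, 0.2], [0, 0, 0, 0, 0.2]],
  ],
)

```text
clock: 12.12
eef_pos: [0.6486, -0.0388, 0.0385]
tool_rot: [-0.036, 0.966, 0.005, 0.257]
ft_force: [-1.4, -0.2, 3.2]
grip_width: 0.0514
grasp_force: 1.0
```

Request:
apply_moves(
  targets=[
    [[0, 0, -0.05, 0, 0.2], [0, 0, -0.03, 0, 0.2], [0, 0, 0, 0, 0.2]],
  ],
)

```text
clock: 12.37
eef_pos: [0.6493, -0.0388, 0.0367]
tool_rot: [-0.036, 0.966, 0.005, 0.258]
ft_force: [-3.8, 1.2, 6.0]
grip_width: 0.0517
grasp_force: 2.8
```

```bash
cat >> h.py <<'E'
O=np.array([.5883,-.0436,0]);_t=np.radians(4.1);X=np.array([np.cos(_t),np.sin(_t),0]);Y=np.array([-X[1],X[0],0])
def look(name,save=None):
    # blue carrier points in the rack frame; robust plane fit z = a x + b y + c, front edge of the blue tray
    p,d=imaging.camera(name);cal=imaging.get_calibration(name)
    if save: cv2.imwrite(save,p)
    W=cloud(cal,d);r=np.c_[(W-O)@X,(W-O)@Y,W[:,2]]
    b=cv2.inRange(cv2.cvtColor(p,cv2.COLOR_BGR2HSV),(100,120,60),(125,255,255)).ravel()>0
    q=r[b&(np.abs(r[:,1])<.09)&(r[:,0]>-.22)&(r[:,0]<.11)&(r[:,2]<.075)&(d.ravel()>0)]
    for _ in range(4):
        A=np.c_[q[:,:2],np.ones(len(q))];s=np.linalg.lstsq(A,q[:,2],rcond=None)[0];e=q[:,2]-A@s;q=q[np.abs(e)<max(2*e.std(),.002)]
    print(name,len(q),"slope x",round(s[0],3),"y",round(s[1],3),"x range",np.round(np.percentile(q[:,0],[.5,99.5]),4),"z at them",np.round([s[2]+s[0]*v for v in np.percentile(q[:,0],[.5,99.5])],4))
E
python3 -c "
from h import *
st();look('scene');look('top')"
```

```text
12.37 q [-0.092  0.46  -0.472  0.122  0.075 -0.147] p [ 0.6493 -0.0388  0.0367] toolz [ 0.497  0.029 -0.867] tooly [-0.072  0.997 -0.008] f [-3.8  1.2  6. ]
scene 271 slope x -0.203 y -0.003 x range [-0.0652  0.073 ] z at them [0.0465 0.0184]
top 156 slope x -0.242 y 0.001 x range [-0.0638  0.0733] z at them [0.051  0.0178]
```

Tilt is about 0.21 rad with the nose at about 29 mm, so it clears the rail. Now I draw it forward slowly.

Request:
apply_moves(
  targets=[
    [[-0.05, 0, -0.02, 0, 0.2], [-0.08, -0.01, 0, 0, 0.2], [-0.1, -0.01, 0, 0, 0.2], [-0.1, 0, 0, 0, 0.2], [-0.1, -0.01, 0, 0, 0.2], [0, 0, 0, 0, 0.2]],
  ],
)

```text
clock: 12.97
eef_pos: [0.6342, -0.0404, 0.0377]
tool_rot: [-0.036, 0.965, 0.005, 0.26]
ft_force: [5.0, 1.1, 5.0]
grip_width: 0.0511
grasp_force: 3.8
```

```bash
python3 -c "
from h import *
st();look('scene');look('top')"
```

```text
12.97 q [-0.098  0.437 -0.515  0.097  0.077 -0.152] p [ 0.6342 -0.0404  0.0377] toolz [ 0.502  0.028 -0.865] tooly [-0.071  0.997 -0.01 ] f [5.  1.1 5. ]
scene 266 slope x -0.204 y -0.001 x range [-0.0764  0.0587] z at them [0.0471 0.0195]
top 180 slope x -0.239 y -0.001 x range [-0.0728  0.0596] z at them [0.0501 0.0185]
```

Request:
apply_moves(
  targets=[
    [[-0.1, -0.01, 0, 0, 0.2], [-0.1, -0.01, -0.01, 0, 0.2], [-0.1, 0, 0, 0, 0.2], [-0.1, -0.01, -0.01, 0, 0.2], [-0.1, -0.01, 0, 0, 0.2], [-0.1, 0, 0, 0, 0.2], [0, 0, 0, 0, 0.2], [0, 0, 0, 0, 0.2]],
  ],
)

```text
clock: 13.73
eef_pos: [0.611, -0.0421, 0.0375]
tool_rot: [-0.036, 0.965, 0.005, 0.261]
ft_force: [2.9, 0.6, 9.7]
grip_width: 0.0513
grasp_force: 5.3
```

```bash
python3 -c "
from h import *
st();look('scene');look('top')"
```

```text
13.73 q [-0.107  0.406 -0.576  0.067  0.081 -0.159] p [ 0.611  -0.0421  0.0375] toolz [ 0.503  0.028 -0.864] tooly [-0.071  0.997 -0.01 ] f [2.9 0.6 9.7]
scene 260 slope x -0.209 y -0.001 x range [-0.0988  0.0346] z at them [0.047 0.019]
top 200 slope x -0.259 y -0.0 x range [-0.0972  0.0353] z at them [0.0527 0.0184]
```

Request:
apply_moves(
  targets=[
    [[-0.1, -0.01, 0.01, 0, 0.2], [-0.1, -0.01, 0.01, 0, 0.2], [-0.1, 0, 0.01, 0, 0.2], [-0.1, -0.01, 0.01, 0, 0.2], [-0.1, -0.01, 0.01, 0, 0.2], [0, 0, 0, 0, 0.2]],
  ],
)

```text
clock: 14.33
eef_pos: [0.5896, -0.0437, 0.0381]
tool_rot: [-0.036, 0.965, 0.005, 0.259]
ft_force: [3.8, 1.1, 4.7]
grip_width: 0.0513
grasp_force: 3.3
```

```bash
python3 -c "
from h import *
st();look('scene');look('top')"
```

```text
14.33 q [-0.115  0.376 -0.626  0.051  0.085 -0.167] p [ 0.5896 -0.0437  0.0381] toolz [ 0.5    0.028 -0.865] tooly [-0.072  0.997 -0.01 ] f [3.8 1.1 4.7]
scene 244 slope x -0.239 y 0.002 x range [-0.1205  0.0128] z at them [0.0513 0.0194]
top 217 slope x -0.276 y 0.001 x range [-0.1187  0.0147] z at them [0.0552 0.0184]
```

Request:
apply_moves(
  targets=[
    [[-0.1, -0.01, 0.02, 0, 0.2], [-0.1, -0.01, 0.02, 0, 0.2], [-0.1, 0, 0.02, 0, 0.2], [-0.1, -0.01, 0.02, 0, 0.2], [0, 0, 0, 0, 0.2]],
  ],
)

```text
clock: 14.85
eef_pos: [0.5736, -0.0448, 0.0411]
tool_rot: [-0.036, 0.965, 0.005, 0.259]
ft_force: [6.3, 0.7, 2.1]
grip_width: 0.0514
grasp_force: 3.2
```

```bash
python3 -c "
from h import *
st();look('scene');look('top')"
```

```text
14.85 q [-0.122  0.348 -0.662  0.043  0.089 -0.173] p [ 0.5736 -0.0448  0.0411] toolz [ 0.5    0.028 -0.866] tooly [-0.072  0.997 -0.009] f [6.3 0.7 2.1]
scene 241 slope x -0.267 y 0.004 x range [-0.1351 -0.0024] z at them [0.0568 0.0214]
top 232 slope x -0.304 y 0.001 x range [-0.1341 -0.0019] z at them [0.0609 0.0208]
```

Request:
apply_moves(
  targets=[
    [[-0.07, 0, 0.04, 0, 0.2], [-0.07, -0.01, 0.04, 0, 0.2], [-0.07, 0, 0.04, 0, 0.2], [-0.07, -0.01, 0.04, 0, 0.2], [0, 0, 0, 0, 0.2]],
  ],
)

```text
clock: 15.37
eef_pos: [0.5631, -0.0455, 0.0481]
tool_rot: [-0.036, 0.965, 0.005, 0.26]
ft_force: [6.0, 1.2, 3.4]
grip_width: 0.0513
grasp_force: 3.4
```

```bash
python3 -c "
from h import *
st();look('scene');look('top')"
```

```text
15.37 q [-0.127  0.319 -0.682  0.051  0.091 -0.177] p [ 0.5631 -0.0455  0.0481] toolz [ 0.501  0.028 -0.865] tooly [-0.072  0.997 -0.009] f [6.  1.2 3.4]
scene 279 slope x -0.181 y 0.005 x range [-0.1469 -0.0121] z at them [0.0544 0.03  ]
top 276 slope x -0.216 y 0.003 x range [-0.145  -0.0106] z at them [0.0584 0.0294]
```

The carrier now pivots on the rail under finger control. I'll keep lowering the nose.

Request:
apply_moves(
  targets=[
    [[-0.07, 0, 0.06, 0, 0.2], [-0.07, -0.01, 0.06, 0, 0.2], [-0.07, 0, 0.06, 0, 0.2], [-0.07, -0.01, 0.06, 0, 0.2], [-0.07, 0, 0.06, 0, 0.2], [0, 0, 0, 0, 0.2]],
  ],
)

```text
clock: 15.97
eef_pos: [0.5495, -0.0464, 0.0608]
tool_rot: [-0.036, 0.965, 0.005, 0.261]
ft_force: [5.5, 1.1, 6.8]
grip_width: 0.0514
grasp_force: 4.0
```

```bash
python3 -c "
from h import *
st();look('scene');look('top')"
```

```text
15.97 q [-0.133  0.272 -0.703  0.076  0.094 -0.182] p [ 0.5495 -0.0464  0.0608] toolz [ 0.502  0.028 -0.864] tooly [-0.072  0.997 -0.01 ] f [5.5 1.1 6.8]
scene 382 slope x 0.034 y 0.003 x range [-0.1581 -0.0195] z at them [0.0402 0.0449]
top 363 slope x 0.033 y 0.006 x range [-0.154  -0.0196] z at them [0.042  0.0464]
```

Request:
apply_moves(
  targets=[
    [[-0.03, 0, 0.05, 0, 0.2], [-0.03, 0, 0.05, 0, 0.2], [-0.03, 0, 0.05, 0, 0.2], [0, 0, 0, 0, 0.2]],
  ],
)

```text
clock: 16.4
eef_pos: [0.5421, -0.0463, 0.0637]
tool_rot: [-0.036, 0.966, 0.005, 0.256]
ft_force: [2.5, -0.9, 4.3]
grip_width: 0.0512
grasp_force: 1.6
```

```bash
python3 -c "
from h import *
st();look('scene');look('top')"
```

```text
16.4 q [-0.135  0.255 -0.709  0.096  0.094 -0.184] p [ 0.5421 -0.0463  0.0637] toolz [ 0.495  0.028 -0.868] tooly [-0.071  0.997 -0.009] f [ 2.5 -0.9  4.3]
scene 405 slope x 0.098 y 0.006 x range [-0.1637 -0.0274] z at them [0.0351 0.0484]
top 363 slope x 0.094 y 0.003 x range [-0.1591 -0.0257] z at them [0.0376 0.0501]
```

Request:
apply_moves(
  targets=[
    [[-0.08, -0.01, 0, 0, 0.2], [-0.08, 0, -0.02, 0, 0.2], [-0.08, -0.01, -0.04, 0, 0.2], [0, 0, -0.04, 0, 0.2], [0, 0, 0, 0, 0.2]],
  ],
)

```text
clock: 16.92
eef_pos: [0.5325, -0.0465, 0.0595]
tool_rot: [-0.036, 0.966, 0.006, 0.257]
ft_force: [0.5, 0.1, 4.1]
grip_width: 0.0514
grasp_force: 2.2
```

```bash
python3 -c "
from h import *
st();look('scene');look('top')"
```

```text
16.92 q [-0.14   0.25  -0.736  0.074  0.098 -0.188] p [ 0.5325 -0.0465  0.0595] toolz [ 0.495  0.029 -0.868] tooly [-0.072  0.997 -0.008] f [0.5 0.1 4.1]
scene 351 slope x -0.028 y 0.005 x range [-0.169  -0.0324] z at them [0.0369 0.0331]
top 417 slope x -0.037 y 0.0 x range [-0.1659 -0.0302] z at them [0.0393 0.0343]
```

It has dropped in front of the rail at about -101 mm. I'll reseat the fingers a little lower behind the wall, then pull about 10 mm more.

Request:
apply_moves(
  targets=[
    [[0.03, 0, 0.08, 0, 0.2], [0.15, 0.01, 0.02, 0, 0.2], [0, 0, -0.1, 0, 0.2], [0, 0, -0.1, 0, 0.2], [0, 0, 0, 0, 0.2]],
  ],
)

```text
clock: 17.43
eef_pos: [0.5388, -0.0464, 0.054]
tool_rot: [-0.036, 0.966, 0.005, 0.255]
ft_force: [-1.1, -0.0, 0.2]
grip_width: 0.0513
grasp_force: 0.0
```

```bash
python3 -c "
from h import *
st();look('scene','pics/s2.png');look('top','pics/t2.png')"
```

```text
17.43 q [-0.136  0.272 -0.724  0.067  0.095 -0.185] p [ 0.5388 -0.0464  0.054 ] toolz [ 0.492  0.028 -0.87 ] tooly [-0.071  0.997 -0.008] f [-1.1 -0.   0.2]
scene 354 slope x -0.007 y -0.002 x range [-0.1693 -0.0324] z at them [0.0354 0.0345]
top 346 slope x -0.013 y 0.005 x range [-0.1664 -0.0298] z at them [0.0374 0.0357]
```

Request:
apply_moves(
  targets=[
    [[-0.1, -0.01, 0, 0, 0.2], [-0.1, 0, 0, 0, 0.2], [-0.1, -0.01, 0, 0, 0.2], [-0.08, -0.01, 0, 0, 0.2], [-0.05, 0, 0, 0, 0.2], [0, 0, 0, 0, 0.2]],
  ],
)

```text
clock: 18.03
eef_pos: [0.5231, -0.0478, 0.0564]
tool_rot: [-0.036, 0.966, 0.005, 0.257]
ft_force: [1.7, 0.6, 1.9]
grip_width: 0.0512
grasp_force: 1.2
```

```bash
python3 -c "
from h import *
st();look('scene');look('top')"
```

```text
18.03 q [-0.146  0.243 -0.762  0.053  0.1   -0.193] p [ 0.5231 -0.0478  0.0564] toolz [ 0.497  0.028 -0.867] tooly [-0.071  0.997 -0.009] f [1.7 0.6 1.9]
scene 359 slope x -0.001 y -0.002 x range [-0.182  -0.0451] z at them [0.0347 0.0347]
top 387 slope x -0.021 y -0.0 x range [-0.1795 -0.0429] z at them [0.0384 0.0356]
```

The carrier is flat with its origin at about -113 mm. Backing off and lifting clear.

Request:
apply_moves(
  targets=[
    [[0.1, 0.01, 0.05, 0, 0.2], [0.1, 0, 0.15, 0, 0.2], [0, 0, 0.4, 0, 0.2], [-0.3, 0, 0.7, 0, 0.2], [-0.4, 0, 0.8, 0, 0.2], [-0.4, 0, 0.8, 0, 0.2], [-0.2, 0, 0.4, 0, 0.2], [0, 0, 0, 0, 0.2]],
  ],
)

```text
clock: 18.8
eef_pos: [0.4797, -0.0476, 0.1922]
tool_rot: [-0.036, 0.965, 0.004, 0.26]
ft_force: [0.9, 0.3, -0.5]
grip_width: 0.0512
grasp_force: 0.0
```

Request:
apply_moves(
  targets=[
    [[0, 0, 0, 0, 0.2], [0, 0, 0, 0, 0.2], [0, 0, 0, 0, 0.2], [0, 0, 0, 0, 0.2]],
  ],
)

```text
clock: 19.13
eef_pos: [0.4781, -0.0471, 0.1858]
tool_rot: [-0.036, 0.966, 0.005, 0.255]
ft_force: [0.5, -0.7, 0.2]
grip_width: 0.051
grasp_force: 0.0
```

```bash
python3 -c "
from h import *
st();look('scene','pics/s3.png');look('top','pics/t3.png')"
```

```text
19.13 q [-0.163 -0.079 -0.661  0.483  0.108 -0.208] p [ 0.4781 -0.0471  0.1858] toolz [ 0.492  0.029 -0.87 ] tooly [-0.072  0.997 -0.008] f [ 0.5 -0.7  0.2]
scene 404 slope x -0.0 y -0.003 x range [-0.1815 -0.0449] z at them [0.0345 0.0345]
top 529 slope x -0.022 y 0.001 x range [-0.1783 -0.0435] z at them [0.0387 0.0356]
```

View pics/s3.png

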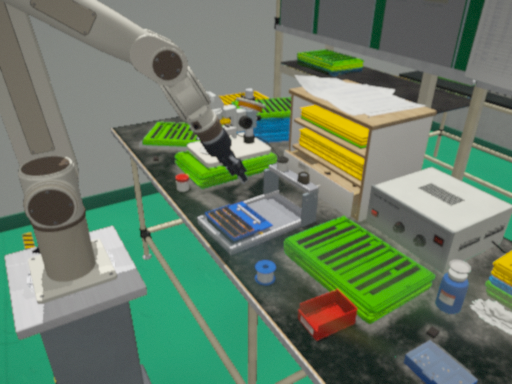

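The picture shows the carrier lying flat on the apron at (240,220). The arm is clear, and the jar (182,182), spool (265,270) and bin (328,313) are where they started. Handing in.

```bash
python3 -c "
from workcell import order
print(order.job_done())"
```

```text
the job is handed in; nothing more can be done
None
```

The job is handed in: the carrier was drawn over the rail and lies flat on the apron, its origin about 113 mm in front of the rack's origin, with the arm clear and the jar, spool and bin where they started (judge's result not shown).

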